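# Put the solder spool away in its tilt-out bin

## Task

Put the solder spool away: tip the orange tilt-out bin fully open, lower the spool into it and let go, then push the bin back until it clicks shut with the spool inside. Do not let the spool fall in from high above the bin; leave the blue and green bins shut and the other things on the bench where they are.

Things in the scene. Friction and masses are not known exactly. Their poses are not given: they have to be found in the camera images.
- orange_bin (a joint): tilt of the orange bin, rad: 0 = shut and caught, grows as it tips towards the robot, stop at 0.8. A spring catch holds it: about 5 N at the tab, forward, frees it; about 4 N, back, clicks it in. Crest of the catch at 0.08; below, it is drawn to 0. Let go at 0.15 to 0.3 it stays ajar about there, not caught; beyond 0.35 it falls open and rests at 0.8. Bin 0.4 kg.
- blue_bin (a joint): tilt of the blue bin in rad, 0 = shut; made like the orange one. It is to stay shut.
- green_bin (a joint): tilt of the green bin in rad, 0 = shut; made like the orange one. It is to stay shut.
- orange_hinge (a point): fixed point on the orange unit's pivot line, mid-width, 35 mm above the table. x level, into the unit (away from the robot, turned up to 0.15 rad), y along the pivot, z up. The unit: grey housing, 118 mm deep, 130 wide, fixed to the bench; closed roof with an orange label, from x = +2 to +115 mm, top at z = +122. The open-topped bin inside it tips to -x on this pivot at its bottom front edge.
- orange_tab (a point): middle of the top edge of the orange bin's pull tab; moves with the bin (y along the tab). Tab 70 mm wide, 6 thick, in line with the front panel; shut, it stands 28 mm above the roof, free space behind it for a fingertip. From the pivot, shut: tab and panel x = -6 to 0, tab top z = +150 mm. Fully open the tab's top lies 110 mm in front of the pivot and 100 above it.
- orange_floor (a point): centre of the orange bin's inner floor (110 mm wide, 80 front to back; walls 4 mm, back wall 80 mm high); moves with the bin. x from front panel to back wall, z along the panel, up when shut. Open at 0.8 rad, floor and panel form a V with its corner at the pivot, and the mouth, from straight above, reaches from the tab's top to x = 0 of the hinge point, 110 mm wide.
- blue_hinge (a point): the same point of the blue unit, which is built just like the orange one (bystander).
- green_hinge (a point): the same point of the green unit, which is built just like the orange one (bystander).
- spool_centre (a point): centre (half-way up) of the solder spool: an upright white reel wound full with grey wire, in effect a plain rigid cylinder of 48 mm diameter and 64 mm height, 0.14 to 0.28 kg, standing on the bench in front of the bin units. z along its axis.
- flux_bottle: bystander: amber bottle with black cap, 38 mm diameter, 80 mm tall; origin at the centre of its underside.
- tip_cleaner: bystander: black pot with brass wool, 62 mm diameter, 52 mm tall; origin at the centre of its underside.
- transformer: bystander: small transformer with a yellow winding, 60 x 50 x 38 mm; origin at the centre of its underside.
- screwdriver: bystander: screwdriver, 170 mm, lying on the bench to the robot's right, nearer the robot than the row of things.
- circuit_board: bystander: green circuit board, 100 x 75 mm, lying on a sheet of paper to the robot's left.
- spool: the same spool; origin at the centre of its underside.

How it is judged:
By the outcome, as a careful person would: the job done as asked, in the order asked, and still so for the second after the job is handed in, with the robot touching nothing.
It also fails if it takes over 72 s, if anything falls off the work surface, if the arm or the gripper's body presses on something with over 40 N, if the wrist force passes 120 N, or if a joint passes its speed limit or range.

## Robot

A 6-joint arm with a two-finger parallel gripper is mounted at the origin on the work surface. World frame = base frame: x ahead of the robot, y to its left, z up, the work surface at z = 0. Lengths are in m, angles in rad, forces in N, time in s.
With the tool pointing down it reaches from about 0.25 to 0.85 m from the base axis. Payload 12.5 kg.
Tool frame: the origin (TCP) lies between the finger pads; the fingertips stand 25 mm ahead of it and the grasp point (between the pads) lies 6 mm ahead of it; z points along the fingers, y is the line along which they close (so a half turn about z gives the same grasp; the last joint's range is limited). The gripper opens to 93 mm and grips with 3 to 60 N. Pads are 15 mm wide; open, the fingers measure 128 mm over their backs; the gripper's body (75 mm by 188 mm) begins 65 mm behind the grasp point.
Start: joints at [-1.263, 0.351, 1.652, -0, 1.139, -0.085], TCP at [0.211, -0.508, 0.244] pointing down, gripper open.
Joint ranges: [-2.75, 2.75], [-0.79, 2.1], [0.01, 2.65], [-1.57, 4.71], [0.07, 3.14], [-2.87, 2.87]. Speed limits (rad/s): [2.22, 2.22, 2.79, 3.14, 3.14, 3.14].

## Interface

Orientations are given as a 3x3 rotation matrix whose columns are the frame's x, y, z axes.
In Python, from workcell import env, read_camera, camera_params gives the robot as it stands.
- The arm moves only by the tool jog_arm, never from a script. Its argument "series" is a list of rows, each a list of 3 entries, a list of its own where there are three numbers: the finger opening in mm, from 0 to 93, then the shift along the tool's x, y, z in mm, then the turn, a rotation vector about the tool's x, y, z in degrees. A call has 1 to 5 rows; each row shifts and turns the commanded pose from where the row before left it, along the tool's axes as they then stand; what a row does not reach is not made up. A row lasts 1/12 s, in which the tool goes at most 41.7 mm and 7.16 degrees, less where a joint would pass 70% of its speed; a pose out of reach is approached as far as the arm can. A call is refused whole if a number of a shift passes 41.7 or a number of a turn 7.16, either way. A call with a gripper value outside its range is refused whole. The fingers move at their own pace and stop on an object; "newtons" is the grip in N (left out, the last holds). Time passes only in rows, so rows that do not move let the fingers close. It gives the time, the measured TCP pose, the force, the opening and the grip force at its end, in the units of the state.
- env.read_state(): the state, without advancing time (a new reading comes with each control period).
- read_camera(name): name is "scene" or "top" or "wrist"; returns (picture, depth): 400x640x3 uint8, red, green, blue; 400x640 float32, m along the optical axis (not along the pixel's ray), 0 where there is no reading.
- camera_params(name): a dict with "fx", "fy", "cx", "cy" (pixels), "T" (4x4, takes a point from camera to world coordinates); the wrist camera has in their place "mount" (4x4, takes a point from camera to tool coordinates, whose origin is the TCP and whose axes are the flange's). Camera axes: x right, y up, looking along -z (the intrinsics and any distortion apply to the point x, -y, -z); pixel columns grow to the right and rows downward; lengths in m; the calibration is good to about 2 mm. A picture is of the moment at which its call begins: read the wrist's pose just before it. camera_params takes no time and is no camera call.
- env.sign_off(): hands the job in; it is judged then, once.
The state is a dict: "time": time; "q": joint angles; "qd": joint speeds; "effort": joint torques, N m; "eef_pos": TCP position; "tool_rot": TCP orientation; "force": force on the tool from outside, world axes, zero at the start; "wrist_torque": the same for the moment, N m; "gripper_width": finger opening in m; "grip_force": force on a finger pad.
Only numpy, scipy, OpenCV 4.12 (cv2) and the standard library are available. Lean on these libraries where they do the work, as an engineer would, in place of code of your own. Each camera call takes 0.05 s, during which the arm holds its last target. There are 200 camera calls.

## Working session

There is one attempt and no reset: what is moved stays moved. The work goes in short steps, Python scripts to look and compute and a tool call to move; the robot and the scene stay as the last step left them, time stands still between calls to the robot, and variables do not carry over. Pictures are saved under pics/ and viewed, at most 10 in all, crops included, and the job is handed in when it is done.

Besides the shell and the picture viewer there is one more tool, called after "Request:" as name(argument=value, ...) on one line, values as JSON. jog_arm: Moves the arm, as the interface text tells. Its arguments: {"type":"object","properties":{"series":{"type":"array"},"newtons":{"type":"number"}},"required":["series"]}

```bash
mkdir -p pics; cat > h.py <<'E'
import numpy as np, cv2
from workcell import env, read_camera, camera_params
def save(n,im): cv2.imwrite('pics/'+n+'.png',cv2.cvtColor(im,cv2.COLOR_RGB2BGR))
def cloud(name):
    s=env.read_state(); im,d=read_camera(name); p=camera_params(name)
    if 'T' in p: T=p['T']
    else:
        W=np.eye(4); W[:3,:3]=s['tool_rot']; W[:3,3]=s['eef_pos']; T=W@p['mount']
    v,u=np.mgrid[0:400,0:640]
    P=np.stack([(u-p['cx'])/p['fx']*d,-(v-p['cy'])/p['fy']*d,-d],-1)
    X=P@np.array(T)[:3,:3].T+np.array(T)[:3,3]; X[d==0]=np.nan
    return im,d,X
E
python3 - <<'E'
from h import *
for n in('top','scene'):
    im,d,X=cloud(n); save(n,im); np.save(n,X); np.save(n+'_im',im); print(n,camera_params(n))
print(env.read_state())
E
```

```text
top {'fx': 451.24497238339376, 'fy': 451.24497238339376, 'cx': 321.25450963889006, 'cy': 203.83732641389483, 'T': array([[ 0.00469705,  0.99394323, -0.1097943 ,  0.33913259],
       [-0.99986274,  0.00641257,  0.01527695, -0.00734241],
       [ 0.01588849,  0.10970748,  0.99383692,  1.51602239],
       [ 0.        ,  0.        ,  0.        ,  1.        ]])}
scene {'fx': 509.956331575153, 'fy': 509.956331575153, 'cx': 324.51258330192854, 'cy': 197.28972394107015, 'T': array([[-0.08764727, -0.76909123,  0.63310081,  1.32575689],
       [ 0.99600412, -0.0567243 ,  0.06897935,  0.06801163],
       [-0.01713922,  0.63661687,  0.77098976,  1.18070407],
       [ 0.        ,  0.        ,  0.        ,  1.        ]])}
{'time': 0.1, 'q': array([-1.26260447e+00,  3.51168167e-01,  1.65234864e+00, -1.92227769e-05,
        1.13910256e+00, -8.45700251e-02]), 'qd': array([-6.28093178e-04, -6.81081787e-04, -3.79950448e-04,  8.64207178e-05,
       -8.45162259e-04,  4.90085956e-04]), 'effort': array([ 3.10208861e-04, -4.98029816e+01, -2.85704148e+01,  7.00125145e-02,
        2.39868538e-02, -6.30976479e-05]), 'eef_pos': array([ 0.21045711, -0.50783765,  0.24316738]), 'tool_rot': array([[ 9.23852426e-01,  3.82748725e-01, -3.28073372e-04],
       [ 3.82748859e-01, -9.23851917e-01,  9.73034218e-04],
       [ 6.93363925e-05, -1.02450973e-03, -9.99999473e-01]]), 'force': array([ 0.04174453,  0.14065422, -0.13920276]), 'wrist_torque': array([ 0.02061406, -0.02921687,  0.00032514]), 'grip_force': 0.0, 'gripper_width': 0.09302509906885674}
```

View pics/top.png

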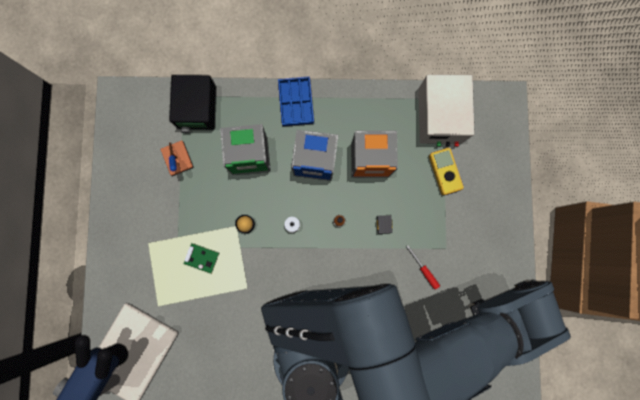

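View pics/scene.png

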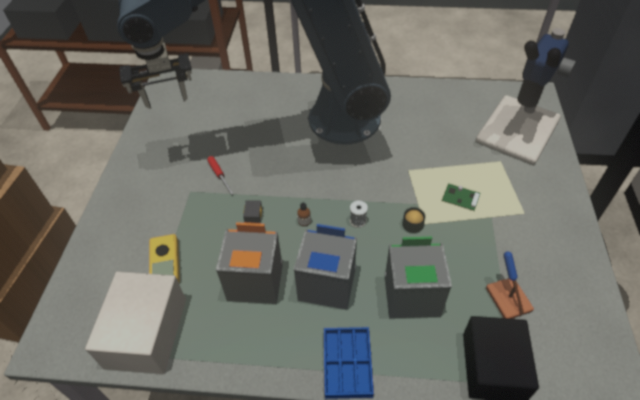

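The top view shows the orange unit at (375,153) with its tab at about row 172, blue at (315,155), green at (245,150). The spool is at (292,225), bottle (339,221), transformer (384,224), cleaner (245,224).

```bash
python3 - <<'E'
from h import *
from scipy.spatial import ConvexHull
X=np.load('top.npy');im=np.load('top_im.npy')
def sel(u0,u1,v0,v1,z0,z1):
    P=X[v0:v1,u0:u1].reshape(-1,3); c=im[v0:v1,u0:u1].reshape(-1,3).astype(int)
    k=(P[:,2]>z0)&(P[:,2]<z1); return P[k],c[k]
for n,b in dict(spool=(278,306,212,240),bottle=(330,350,210,234),trafo=(372,396,210,238)).items():
    P,c=sel(*b,0.025,0.12); zt=np.percentile(P[:,2],95)
    Q=P[P[:,2]>zt-0.01]; print(n,len(Q),zt,'rect',cv2.minAreaRect(Q[:,:2].astype(np.float32)*1000))
for n,b in dict(orange=(345,408,125,185),blue=(285,343,125,188)).items():
    P,c=sel(*b,0.145,0.168); print(n,'roof',len(P),np.median(P[:,2]),cv2.minAreaRect(P[:,:2].astype(np.float32)*1000))
    P,c=sel(*b,0.172,0.2); print('tab',len(P),np.median(P[:,2]),P[:,2].max(),cv2.minAreaRect(P[:,:2].astype(np.float32)*1000), P.mean(0))
S=np.load('scene.npy')
P=S[220:246,225:275].reshape(-1,3);k=P[:,2]>.172;P=P[k];print('scene tab',len(P),P.mean(0),P.max(0),P.min(0),cv2.minAreaRect(P[:,:2].astype(np.float32)*1000))
P=S[198:222,345:372].reshape(-1,3);k=(P[:,2]>.055)&(P[:,2]<.08);P=P[k];print('scene spool',len(P),P.mean(0),cv2.minAreaRect(P[:,:2].astype(np.float32)*1000))
P=S[228:305,215:285].reshape(-1,3);k=(P[:,2]>.15)&(P[:,2]<.165);P=P[k];print('scene roof',len(P),np.median(P,0),cv2.minAreaRect(P[:,:2].astype(np.float32)*1000))
E
```

```text
spool 167 0.06783829520510347 rect ((435.4011535644531, 64.35306549072266), (42.51976013183594, 45.219139099121094), 0.5659878253936768)
bottle 26 0.08145298212832952 rect ((450.1187438964844, -88.94268798828125), (15.847698211669922, 16.996986389160156), 65.94226837158203)
trafo 243 0.04191624741086919 rect ((438.8647155761719, -239.04559326171875), (56.499385833740234, 49.132171630859375), 0.34456712007522583)
orange roof 1600 0.15596969995224275 ((660.2708129882812, -196.570068359375), (122.34271240234375, 130.93072509765625), 0.4711196720600128)
tab 70 0.18223040743648877 0.1924103529881469 ((602.5158081054688, -196.79969787597656), (6.932207107543945, 69.19801330566406), 0.14190693199634552) [ 0.60229217 -0.19630602  0.18155663]
blue roof 1577 0.15628660977793185 ((654.7664794921875, -7.176368713378906), (130.11642456054688, 123.0904769897461), 82.92166900634766)
tab 61 0.1828758405417612 0.1893358124549145 ((597.0851440429688, 0.5147781372070312), (67.00572204589844, 7.462335109710693), 83.75318908691406) [0.59688039 0.0016682  0.18276228]
scene tab 140 [ 0.60651416 -0.19483817  0.18078015] [ 0.61165952 -0.16041066  0.18861272] [ 0.59903841 -0.22975634  0.17213601] ((605.2245483398438, -195.05064392089844), (69.33067321777344, 12.447670936584473), 89.39500427246094)
scene spool 203 [0.43899895 0.06480593 0.06300193] ((436.3005676269531, 64.52490234375), (51.56022644042969, 44.87654113769531), 3.1638450622558594)
scene roof 2306 [ 0.66697958 -0.19436004  0.15638863] ((663.1952514648438, -195.11102294921875), (123.33419036865234, 131.3960418701172), 0.7574846744537354)
```

Request:
jog_arm(series=[[0, [0, 0, 0], [0, 0, 7]], [0, [0, 0, 0], [0, 0, 7]], [0, [0, 0, 0], [0, 0, 7]], [0, [25, -20, 0], [0, 0, 1.5]], [0, [30, -25, 0], [0, 0, 0]]], newtons=30)

```text
time: 0.52
eef_pos: [0.2644, -0.4627, 0.2432]
tool_rot: [[1.0, -0.005, -0.0], [-0.005, -1.0, 0.0], [-0.0, -0.0, -1.0]]
force: [0.8, 0.1, -0.4]
gripper_width: 0.0641
grip_force: 0.0
```

Request:
jog_arm(series=[[0, [30, -23, 0], [0, 0, 0]], [0, [30, -23, 0], [0, 0, 0]], [0, [30, -23, 0], [0, 0, 0]], [0, [30, -23, 0], [0, 0, 0]], [0, [30, -23, 0], [0, 0, 0]]])

```text
time: 0.93
eef_pos: [0.4161, -0.3459, 0.2435]
tool_rot: [[1.0, 0.0, -0.0], [0.0, -1.0, 0.0], [-0.0, -0.0, -1.0]]
force: [1.4, -1.0, 0.6]
gripper_width: 0.0311
grip_force: 0.0
```

Request:
jog_arm(series=[[0, [30, -23, 0], [0, 0, 0]], [0, [30, -23, 0], [0, 0, 0]], [0, [30, -23, 0], [0, 0, 0]], [0, [30, -23, 0], [0, 0, 0]], [0, [30, -23, 0], [0, 0, 0]]])

```text
time: 1.35
eef_pos: [0.5662, -0.2308, 0.2434]
tool_rot: [[1.0, 0.0, -0.001], [0.0, -1.0, 0.0], [-0.001, -0.0, -1.0]]
force: [0.2, -0.7, 0.4]
gripper_width: 0.0012
grip_force: 0.0
```

Request:
jog_arm(series=[[0, [30, -17, 0], [0, 0, 0]], [0, [31, -17, 0], [0, 0, 0]], [0, [0, 0, 15], [0, 0, 0]], [0, [0, 0, 15], [0, 0, 0]], [0, [0, 0, 10], [0, 0, 0]]])

```text
time: 1.77
eef_pos: [0.6258, -0.1977, 0.2016]
tool_rot: [[1.0, 0.001, -0.002], [0.001, -1.0, 0.001], [-0.002, -0.001, -1.0]]
force: [-0.3, 0.0, -0.2]
gripper_width: 0.001
grip_force: 0.0
```

```bash
python3 - <<'E'
from h import *
im,d,X=cloud('wrist'); save('w1',im)
k=(X[...,2]>.172)&(X[...,2]<.2)&(abs(X[...,1]+.196)<.06); P=X[k]; print(len(P),P.mean(0),P.min(0),P.max(0))
print(env.read_state()['eef_pos'])
E
```

```text
833 [ 0.63375996 -0.19762341  0.19030975] [ 0.63178679 -0.21279848  0.17630948] [ 0.63457197 -0.18239886  0.19998869]
[ 0.62488565 -0.1977894   0.19999047]
```

View pics/w1.png

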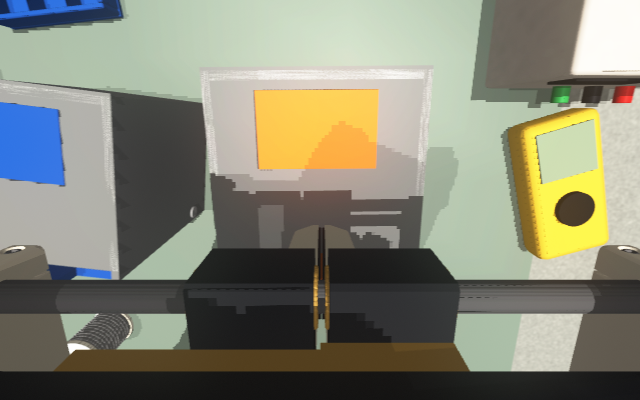

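The wrist view shows the closed fingers (about 320,300) over the orange roof, centred across it. They hide the tab, and the force reading shows no contact. I'll go slightly lower, then pull.

Request:
jog_arm(series=[[0, [0, 0, 8], [0, 0, 0]], [0, [-6, 0, 0], [0, 0, 0]], [0, [-6, 0, 0], [0, 0, 0]], [0, [-6, 0, 0], [0, 0, 0]], [0, [-6, 0, 0], [0, 0, 0]]])

```text
time: 2.23
eef_pos: [0.6021, -0.1987, 0.1965]
tool_rot: [[1.0, -0.0, 0.003], [-0.0, -1.0, -0.001], [0.003, 0.001, -1.0]]
force: [3.1, -0.0, -1.6]
gripper_width: 0.0004
grip_force: 1.2
```

Request:
jog_arm(series=[[0, [-10, 0, 0], [0, 0, 0]], [0, [-10, 0, 0], [0, 0, 0]], [0, [-10, 0, 1], [0, 0, 0]], [0, [-10, 0, 2], [0, 0, 0]], [0, [-10, 0, 3], [0, 0, 0]]])

```text
time: 2.65
eef_pos: [0.5512, -0.1987, 0.1908]
tool_rot: [[1.0, -0.0, 0.002], [-0.0, -1.0, -0.001], [0.002, 0.001, -1.0]]
force: [0.1, -0.8, -0.4]
gripper_width: 0.0004
grip_force: 0.0
```

Request:
jog_arm(series=[[0, [-10, 0, 3], [0, 0, 0]], [0, [-10, 0, 3], [0, 0, 0]], [0, [-5, 0, 0], [0, 0, 0]], [0, [0, 0, 0], [0, 0, 0]], [0, [0, 0, 0], [0, 0, 0]]])

```text
time: 3.07
eef_pos: [0.5271, -0.1987, 0.1845]
tool_rot: [[1.0, -0.0, 0.001], [-0.0, -1.0, -0.001], [0.001, 0.001, -1.0]]
force: [0.6, 0.0, 0.2]
gripper_width: 0.0005
grip_force: 0.0
```

```bash
python3 - <<'E'
from h import *
im,d,X=cloud('scene'); save('s2',cv2.resize(im[170:320,180:420],None,fx=3,fy=3))
print(env.read_state()['force'])
E
```

```text
[-0.16430077 -0.98064757  0.38403843]
```

View pics/s2.png

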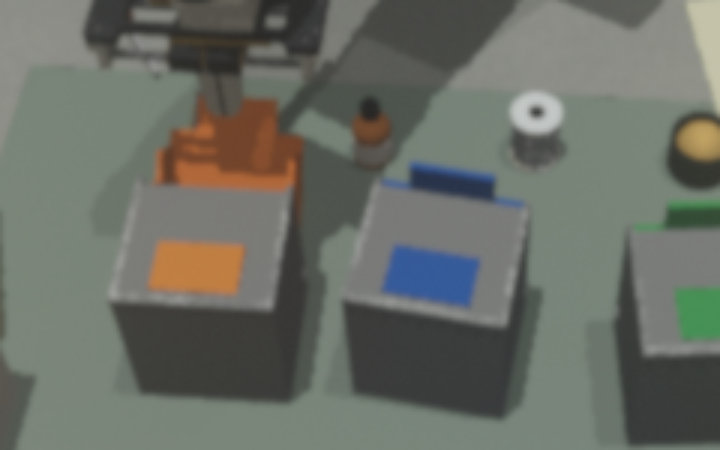

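The bin is fully open and the blue and green bins are still shut. Next I go up and over to the spool.

Request:
jog_arm(series=[[0, [0, 0, -30], [0, 0, 0]], [0, [0, 0, -30], [0, 0, 0]], [78, [-11, -33, 0], [0, 0, 0]], [78, [-11, -33, 0], [0, 0, 0]], [78, [-11, -33, 0], [0, 0, 0]]])

```text
time: 3.53
eef_pos: [0.4939, -0.0985, 0.2442]
tool_rot: [[1.0, -0.001, 0.001], [-0.001, -1.0, -0.0], [0.001, 0.0, -1.0]]
force: [-0.1, 0.1, 0.1]
gripper_width: 0.016
grip_force: 0.0
```

Request:
jog_arm(series=[[78, [-11, -33, 0], [0, 0, 0]], [78, [-11, -33, 0], [0, 0, 0]], [78, [-11, -33, 0], [0, 0, 0]], [78, [-11, -33, 0], [0, 0, 0]], [78, [-13, -32, 0], [0, 0, 0]]])

```text
time: 3.95
eef_pos: [0.4368, 0.0662, 0.2441]
tool_rot: [[1.0, 0.0, 0.001], [0.0, -1.0, 0.0], [0.001, -0.0, -1.0]]
force: [0.3, -0.1, 0.1]
gripper_width: 0.0491
grip_force: 0.0
```

Request:
jog_arm(series=[[78, [0, 0, 20], [0, 0, 0]], [78, [0, 0, 20], [0, 0, 0]], [78, [0, 0, 20], [0, 0, 0]], [78, [0, 0, 20], [0, 0, 0]], [78, [0, 0, 0], [0, 0, 0]]])

```text
time: 4.37
eef_pos: [0.4358, 0.0647, 0.1612]
tool_rot: [[1.0, 0.0, -0.004], [0.0, -1.0, -0.0], [-0.004, 0.0, -1.0]]
force: [-0.4, 0.6, 0.1]
gripper_width: 0.0772
grip_force: 0.0
```

```bash
python3 - <<'E'
from h import *
im,d,X=cloud('wrist'); save('w3',im); e=env.read_state(); print(e['eef_pos'],e['gripper_width'])
k=(X[...,2]>.058)&(X[...,2]<.072)&(np.hypot(X[...,0]-.436,X[...,1]-.064)<.04); P=X[k]
print(len(P),np.median(P,0),cv2.minEnclosingCircle(P[:,:2].astype(np.float32)*1000),P.min(0),P.max(0))
E
```

```text
[0.43656398 0.0647036  0.16286077] 0.07790628338497298
2792 [0.4354323  0.0659191  0.06408516] ((434.5484619140625, 65.9073257446289), 24.19867706298828) [0.41034989 0.04205854 0.05883907] [0.45856414 0.08980752 0.06653888]
```

View pics/w3.png

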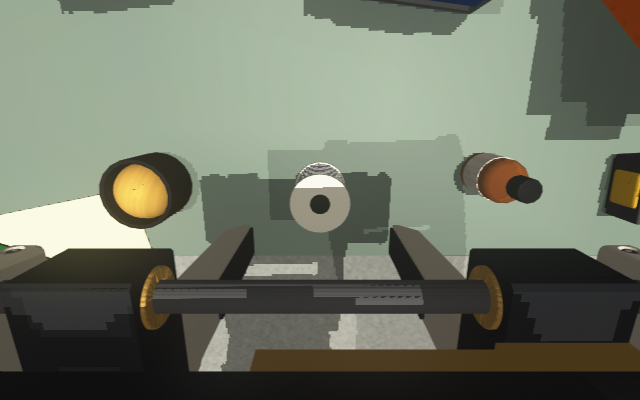

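The spool top is at (320,204), between the open fingers, and measures (0.435, 0.066) with a 24 mm radius and 64 mm height, as expected. I'll go down and grip.

Request:
jog_arm(series=[[78, [-2, -1, 25], [0, 0, 0]], [78, [0, 0, 28], [0, 0, 0]], [78, [0, 0, 28], [0, 0, 0]], [78, [0, 0, 20], [0, 0, 0]], [78, [0, 0, 10], [0, 0, 0]]])

```text
time: 4.83
eef_pos: [0.4352, 0.0656, 0.0518]
tool_rot: [[1.0, 0.0, -0.001], [0.0, -1.0, -0.0], [-0.001, 0.0, -1.0]]
force: [-0.9, -0.2, 0.6]
gripper_width: 0.0778
grip_force: 0.0
```

Request:
jog_arm(series=[[78, [0, 0, 0], [0, 0, 0]], [40, [0, 0, 0], [0, 0, 0]], [40, [0, 0, 0], [0, 0, 0]], [40, [0, 0, 0], [0, 0, 0]], [40, [0, 0, 0], [0, 0, 0]]], newtons=30)

```text
time: 5.25
eef_pos: [0.4356, 0.0656, 0.0536]
tool_rot: [[1.0, 0.0, 0.002], [0.0, -1.0, 0.0], [0.002, -0.0, -1.0]]
force: [-0.7, -0.4, -0.5]
gripper_width: 0.0556
grip_force: 0.0
```

Request:
jog_arm(series=[[40, [0, 0, 0], [0, 0, 0]], [40, [0, 0, 0], [0, 0, 0]], [40, [0, 0, 0], [0, 0, 0]], [40, [0, 0, 0], [0, 0, 0]], [40, [0, 0, 0], [0, 0, 0]]])

```text
time: 5.67
eef_pos: [0.4353, 0.0656, 0.0532]
tool_rot: [[1.0, 0.0, 0.001], [0.0, -1.0, 0.0], [0.001, -0.0, -1.0]]
force: [-0.4, -1.1, 7.6]
gripper_width: 0.0475
grip_force: 30.0
```

Request:
jog_arm(series=[[40, [0, 0, -12], [0, 0, 0]], [40, [0, 0, -25], [0, 0, 0]], [40, [0, 0, -35], [0, 0, 0]], [40, [0, 0, -38], [0, 0, 0]], [40, [0, 0, -38], [0, 0, 0]]])

```text
time: 6.08
eef_pos: [0.4342, 0.0655, 0.2022]
tool_rot: [[1.0, 0.0, -0.001], [0.0, -1.0, -0.0], [-0.001, 0.0, -1.0]]
force: [1.1, 1.5, -1.6]
gripper_width: 0.0476
grip_force: 30.0
```

Request:
jog_arm(series=[[40, [0, 10, -35], [0, 0, 0]], [40, [0, 20, -35], [0, 0, 0]], [40, [0, 33, -20], [0, 0, 0]], [40, [0, 33, 0], [0, 0, 0]], [40, [0, 33, 0], [0, 0, 0]]])

```text
time: 6.5
eef_pos: [0.4349, -0.0647, 0.2921]
tool_rot: [[1.0, 0.001, 0.003], [0.001, -1.0, -0.001], [0.003, 0.001, -1.0]]
force: [1.0, -0.1, -1.9]
gripper_width: 0.0475
grip_force: 30.0
```

Request:
jog_arm(series=[[40, [0, 33, 0], [0, 0, 0]], [40, [0, 33, 0], [0, 0, 0]], [40, [0, 33, 0], [0, 0, 0]], [40, [0, 25, 0], [0, 0, 0]], [40, [0, 10, 0], [0, 0, 0]]])

```text
time: 6.92
eef_pos: [0.4345, -0.2, 0.2904]
tool_rot: [[1.0, -0.002, -0.0], [-0.002, -1.0, -0.0], [-0.0, 0.0, -1.0]]
force: [0.3, -0.3, -1.2]
gripper_width: 0.0478
grip_force: 30.0
```

Request:
jog_arm(series=[[40, [0, 0, 0], [0, 7.1, 0]], [40, [0, 0, 0], [0, 7.1, 0]], [40, [0, 0, 0], [0, 7.1, 0]], [40, [0, 0, 0], [0, 7.1, 0]], [40, [0, 0, 0], [0, 7.1, 0]]])

```text
time: 7.33
eef_pos: [0.4346, -0.1965, 0.2908]
tool_rot: [[0.821, 0.001, 0.571], [0.0, -1.0, 0.0], [0.571, -0.0, -0.821]]
force: [0.6, 0.5, -1.4]
gripper_width: 0.0475
grip_force: 30.0
```

```bash
python3 - <<'E'
from h import *
im,d,X=cloud('wrist'); save('w4',im); e=env.read_state(); print(e)
im,d,X=cloud('scene'); save('s4',cv2.resize(im[130:320,180:420],None,fx=3,fy=3))
hsv=cv2.cvtColor(im,cv2.COLOR_RGB2HSV)
k=(hsv[...,0]<14)&(hsv[...,1]>150)&(X[...,0]<.605)&(X[...,0]>.48)&(abs(X[...,1]+.196)<.08)&(X[...,2]>.06)
P=X[k]; print(len(P))
Q=P[(abs(P[:,1]+.196)<.03)]; print('tab top',Q[Q[:,0].argsort()][:20:4].round(3)); print(np.percentile(P[:,1],[1,99]))
E
```

```text
{'time': 7.3833, 'q': array([-0.73108195, -0.03292342,  2.11539087,  0.65810794,  0.68883746,
        0.39752904]), 'qd': array([ 0.05071306,  0.04140309, -0.10740043, -0.47151566,  0.16423586,
        0.50736079]), 'effort': array([ -0.47592396, -29.1794318 , -39.77511406,  -2.65490457,
        -0.99746637,   5.08859485]), 'eef_pos': array([ 0.43426782, -0.19512753,  0.28968045]), 'tool_rot': array([[ 0.81647335,  0.00421313,  0.57736775],
       [ 0.00204769, -0.99998822,  0.00440135],
       [ 0.57737949, -0.00241132, -0.81647236]]), 'force': array([ 1.5886436 ,  0.6741366 , -3.85176111]), 'wrist_torque': array([0.07021376, 0.48099942, 0.03541188]), 'grip_force': 30.000686645507812, 'gripper_width': 0.047712705386783266}
1036
tab top [[ 0.497 -0.178  0.134]
 [ 0.498 -0.183  0.135]
 [ 0.499 -0.22   0.137]
 [ 0.5   -0.215  0.138]
 [ 0.5   -0.191  0.136]]
[-0.25180013 -0.13754391]
```

View pics/w4.png

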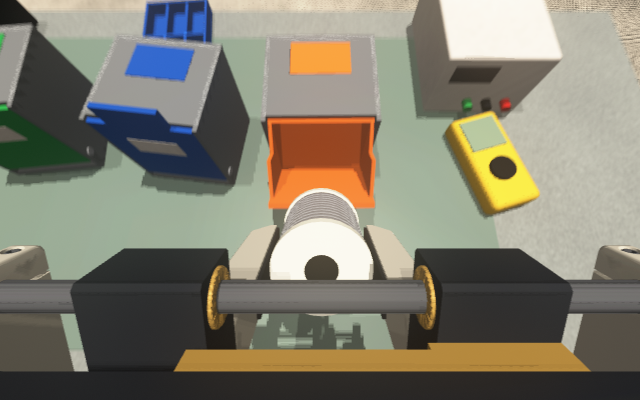

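The bin is open with its tab top at (0.497, z 0.135), as expected, and the spool is held in line with the mouth (mouth about (322,160) in the wrist view). I go in along the tool axis.

Request:
jog_arm(series=[[40, [4, 0, 15], [0, 0, 0]], [40, [4, 0, 25], [0, 0, 0]], [40, [4, 0, 30], [0, 0, 0]], [40, [4, 0, 30], [0, 0, 0]], [40, [4, 0, 26], [0, 0, 0]]])

```text
time: 7.85
eef_pos: [0.5247, -0.1955, 0.1966]
tool_rot: [[0.826, 0.004, 0.564], [0.001, -1.0, 0.005], [0.564, -0.003, -0.826]]
force: [0.3, -0.5, -1.3]
gripper_width: 0.0479
grip_force: 30.0
```

Request:
jog_arm(series=[[40, [0, 0, 15], [0, 0, 0]], [40, [0, 0, 15], [0, 0, 0]], [40, [0, 0, 15], [0, 0, 0]], [40, [0, 0, 5], [0, 0, 0]], [40, [0, 0, 0], [0, 0, 0]]])

```text
time: 8.27
eef_pos: [0.5521, -0.1953, 0.1558]
tool_rot: [[0.825, 0.004, 0.565], [0.001, -1.0, 0.006], [0.565, -0.004, -0.825]]
force: [-0.8, 0.4, -2.2]
gripper_width: 0.0472
grip_force: 30.0
```

Request:
jog_arm(series=[[40, [0, 0, 10], [0, 0, 0]], [40, [1, 0, 10], [0, 0, 0]], [40, [0, 0, 10], [0, 0, 0]], [40, [0, 0, 10], [0, 0, 0]], [40, [0, 0, 3], [0, 0, 0]]])

```text
time: 8.68
eef_pos: [0.5772, -0.1958, 0.1219]
tool_rot: [[0.824, 0.003, 0.566], [0.001, -1.0, 0.004], [0.566, -0.003, -0.824]]
force: [-0.5, -0.2, -1.7]
gripper_width: 0.0475
grip_force: 30.0
```

Request:
jog_arm(series=[[40, [0, 0, 4], [0, 0, 0]], [40, [0, 0, 4], [0, 0, 0]], [40, [0, 0, 4], [0, 0, 0]], [40, [0, 0, 0], [0, 0, 0]], [40, [0, 0, 0], [0, 0, 0]]])

```text
time: 9.1
eef_pos: [0.5834, -0.1962, 0.1121]
tool_rot: [[0.824, 0.002, 0.567], [0.001, -1.0, 0.003], [0.567, -0.002, -0.824]]
force: [-1.1, 0.3, -1.4]
gripper_width: 0.0478
grip_force: 30.0
```

Request:
jog_arm(series=[[40, [0, 0, 2], [0, 0, 0]], [40, [0, 0, 2], [0, 0, 0]], [40, [0, 0, 2], [0, 0, 0]], [40, [0, 0, 0], [0, 0, 0]]])

```text
time: 9.43
eef_pos: [0.5869, -0.1962, 0.1068]
tool_rot: [[0.824, 0.002, 0.566], [0.001, -1.0, 0.003], [0.566, -0.002, -0.824]]
force: [-0.1, 0.3, -1.3]
gripper_width: 0.0477
grip_force: 30.0
```

Request:
jog_arm(series=[[40, [0, 0, 2], [0, 0, 0]], [40, [0, 0, 1], [0, 0, 0]], [40, [0, 0, 0], [0, 0, 0]]])

```text
time: 9.68
eef_pos: [0.5886, -0.1962, 0.1045]
tool_rot: [[0.824, 0.002, 0.566], [0.001, -1.0, 0.003], [0.566, -0.002, -0.824]]
force: [-0.3, 0.7, -1.9]
gripper_width: 0.0477
grip_force: 30.0
```

Request:
jog_arm(series=[[50, [0, 0, 0], [0, 0, 0]], [54, [0, 0, 0], [0, 0, 0]], [58, [0, 0, 0], [0, 0, 0]], [60, [0, 0, 0], [0, 0, 0]], [60, [0, 0, 0], [0, 0, 0]]])

```text
time: 10.1
eef_pos: [0.5886, -0.1963, 0.1048]
tool_rot: [[0.824, 0.002, 0.567], [0.001, -1.0, 0.003], [0.567, -0.002, -0.824]]
force: [-0.6, -0.1, 0.0]
gripper_width: 0.0595
grip_force: 0.0
```

Request:
jog_arm(series=[[60, [0, 0, 0], [0, 0, 0]], [60, [0, 0, -8], [0, 0, 0]], [60, [0, 0, -15], [0, 0, 0]], [60, [0, 0, -20], [0, 0, 0]], [60, [0, 0, -25], [0, 0, 0]]])

```text
time: 10.52
eef_pos: [0.5494, -0.1961, 0.1604]
tool_rot: [[0.825, 0.002, 0.565], [0.0, -1.0, 0.004], [0.565, -0.003, -0.825]]
force: [-0.1, -0.3, 0.6]
gripper_width: 0.0599
grip_force: 0.0
```

Request:
jog_arm(series=[[60, [0, 0, -30], [0, 0, 0]], [60, [0, 0, -30], [0, 0, 0]], [60, [0, 0, -30], [0, 0, 0]], [60, [0, 0, -20], [0, 0, 0]], [60, [0, 0, -10], [0, 0, 0]]])

```text
time: 10.93
eef_pos: [0.4814, -0.197, 0.2619]
tool_rot: [[0.823, 0.002, 0.569], [0.001, -1.0, 0.001], [0.569, -0.0, -0.823]]
force: [0.8, -0.3, 1.1]
gripper_width: 0.0601
grip_force: 0.0
```

```bash
python3 - <<'E'
from h import *
im,d,X=cloud('wrist'); save('w5',im); e=env.read_state(); print(e['eef_pos'],e['tool_rot'],e['force'])
E
```

```text
[ 0.48150451 -0.19715271  0.26230419] [[ 8.22314036e-01  1.67574256e-03  5.69031474e-01]
 [ 1.53241789e-03 -9.99998559e-01  7.30383870e-04]
 [ 5.69031878e-01  2.71389101e-04 -8.22315419e-01]] [ 0.58029386 -1.22402863  1.40264313]
```

View pics/w5.png

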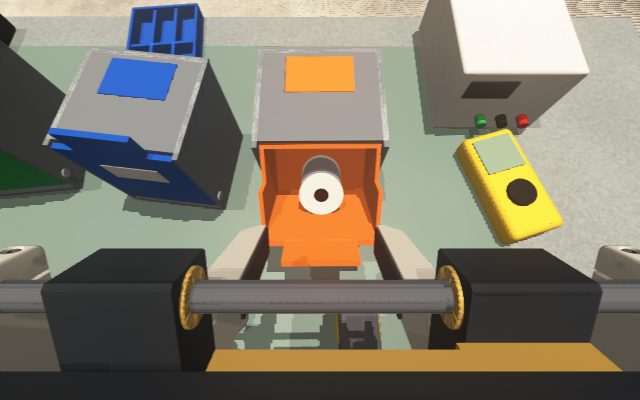

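The spool sits in the bin at (321,190). Now I turn the tool upright, close the fingers and go in front of the tab.

Request:
jog_arm(series=[[0, [0, 0, -10], [0, -7.1, 0]], [0, [0, 0, 0], [0, -7.1, 0]], [0, [0, 0, 0], [0, -7.1, 0]], [0, [0, 0, 0], [0, -7.1, 0]], [0, [0, 0, 0], [0, -6.5, 0]]])

```text
time: 11.4
eef_pos: [0.479, -0.1956, 0.2654]
tool_rot: [[1.0, 0.006, 0.018], [0.006, -1.0, 0.005], [0.018, -0.005, -1.0]]
force: [0.1, 0.1, -0.4]
gripper_width: 0.0313
grip_force: 0.0
```

Request:
jog_arm(series=[[0, [-15, 0, 0], [0, 0, 0]], [0, [-15, 0, 0], [0, 0, 0]], [0, [0, 0, 0], [0, 0, 0]], [0, [0, 0, 0], [0, 0, 0]]])

```text
time: 11.73
eef_pos: [0.4486, -0.1956, 0.2642]
tool_rot: [[1.0, 0.007, 0.023], [0.006, -1.0, 0.007], [0.023, -0.007, -1.0]]
force: [0.1, 0.3, 0.6]
gripper_width: 0.0049
grip_force: 0.0
```

Request:
jog_arm(series=[[0, [0, 0, 35], [0, 0, 0]], [0, [0, 0, 40], [0, 0, 0]], [0, [0, 0, 40], [0, 0, 0]], [0, [0, 0, 30], [0, -1.2, 0]], [0, [0, 0, 0], [0, 0, 0]]])

```text
time: 12.15
eef_pos: [0.4501, -0.1935, 0.1148]
tool_rot: [[1.0, 0.006, -0.005], [0.007, -1.0, 0.01], [-0.005, -0.01, -1.0]]
force: [-0.2, 0.6, -0.5]
gripper_width: 0.0007
grip_force: 0.0
```

Request:
jog_arm(series=[[0, [15, 0, 0], [0, 0, 0]], [0, [12, 0, -3], [0, 0, 0]], [0, [9, 0, -4], [0, 0, 0]], [0, [9, 0, -4], [0, 0, 0]], [0, [9, 0, -4], [0, 0, 0]]])

```text
time: 12.57
eef_pos: [0.5066, -0.1948, 0.137]
tool_rot: [[1.0, 0.007, 0.004], [0.007, -1.0, 0.005], [0.004, -0.005, -1.0]]
force: [-3.0, -0.2, 1.9]
gripper_width: 0.0005
grip_force: 1.3
```

Request:
jog_arm(series=[[0, [9, 0, -4], [0, 0, 0]], [0, [9, 0, -4], [0, 0, 0]], [0, [9, 0, -4], [0, 0, 0]], [0, [9, 0, -4], [0, 0, 0]], [0, [9, 0, -4], [0, 0, 0]]])

```text
time: 12.98
eef_pos: [0.5519, -0.1946, 0.1566]
tool_rot: [[1.0, 0.006, 0.004], [0.006, -1.0, 0.005], [0.005, -0.005, -1.0]]
force: [-0.3, -0.7, -0.1]
gripper_width: 0.0005
grip_force: 0.1
```

Request:
jog_arm(series=[[0, [8, 0, -4], [0, 0, 0]], [0, [8, 0, -4], [0, 0, 0]], [0, [7, 0, -4], [0, 0, 0]], [0, [5, 0, -4], [0, 0, 0]], [0, [4, 0, -2], [0, 0, 0]]])

```text
time: 13.4
eef_pos: [0.5829, -0.1943, 0.1736]
tool_rot: [[1.0, 0.006, 0.002], [0.006, -1.0, 0.006], [0.002, -0.006, -1.0]]
force: [-2.0, 0.0, -1.6]
gripper_width: 0.0004
grip_force: 0.9
```

Request:
jog_arm(series=[[0, [3, 0, 0], [0, 0, 0]], [0, [2, 0, 0], [0, 0, 0]], [0, [2, 0, 0], [0, 0, 0]], [0, [1, 0, 0], [0, 0, 0]], [0, [0, 0, 0], [0, 0, 0]]])

```text
time: 13.82
eef_pos: [0.5907, -0.1944, 0.1734]
tool_rot: [[1.0, 0.006, 0.003], [0.006, -1.0, 0.006], [0.003, -0.006, -1.0]]
force: [0.1, -0.6, -0.4]
gripper_width: 0.0004
grip_force: 0.0
```

Request:
jog_arm(series=[[0, [1, 0, 0], [0, 0, 0]], [0, [1, 0, 0], [0, 0, 0]], [0, [1, 0, 0], [0, 0, 0]], [0, [0, 0, 0], [0, 0, 0]]])

```text
time: 14.15
eef_pos: [0.5912, -0.1944, 0.1735]
tool_rot: [[1.0, 0.006, -0.003], [0.006, -1.0, 0.006], [-0.003, -0.006, -1.0]]
force: [-17.5, 0.4, 10.2]
gripper_width: 0.0006
grip_force: 8.8
```

Request:
jog_arm(series=[[0, [1, 0, 0], [0, 0, 0]], [0, [1, 0, 0], [0, 0, 0]], [0, [0, 0, 0], [0, 0, 0]]])

```text
time: 14.4
eef_pos: [0.5914, -0.1944, 0.1734]
tool_rot: [[1.0, 0.006, -0.008], [0.007, -1.0, 0.007], [-0.008, -0.007, -1.0]]
force: [-29.5, 0.2, 16.9]
gripper_width: 0.0007
grip_force: 15.2
```

The push ran into the stop, so the bin should be shut. I'll back off and check.

Request:
jog_arm(series=[[0, [-5, 0, 0], [0, 0, 0]], [0, [-15, 0, 0], [0, 0, 0]], [0, [-25, 0, 0], [0, 0, 0]], [0, [-35, 0, -10], [0, 0, 0]], [0, [-35, 0, -20], [0, 0, 0]]])

```text
time: 14.82
eef_pos: [0.4784, -0.1946, 0.2014]
tool_rot: [[1.0, 0.007, -0.0], [0.007, -1.0, 0.007], [-0.0, -0.007, -1.0]]
force: [0.0, -0.5, 0.3]
gripper_width: 0.0006
grip_force: 0.0
```

Request:
jog_arm(series=[[0, [-30, 0, -20], [0, 0, 0]], [0, [0, 0, 0], [0, 0, 0]], [0, [0, 0, 0], [0, 0, 0]], [0, [0, 0, 0], [0, 0, 0]], [0, [0, 0, 0], [0, 0, 0]]])

```text
time: 15.23
eef_pos: [0.4511, -0.1955, 0.2223]
tool_rot: [[1.0, 0.007, 0.002], [0.007, -1.0, 0.006], [0.002, -0.006, -1.0]]
force: [-0.3, 0.0, 0.6]
gripper_width: 0.0005
grip_force: 0.0
```

```bash
python3 - <<'E'
from h import *
e=env.read_state(); print(e['eef_pos'],e['force'])
im,d,X=cloud('scene'); save('s6',cv2.resize(im[130:320,150:480],None,fx=2.4,fy=2.4))
P=X[220:246,225:275].reshape(-1,3);k=P[:,2]>.172;P=P[k];print('tab',len(P),P.mean(0),P.max(0),P.min(0))
P0=np.load('scene.npy')[...,2]; d=abs(X[...,2]-P0)>.015; d[:,:]&=(P0>.02); print(np.unique(np.argwhere(d[190:330,200:470])//20*20+[190,200],axis=0,return_counts=True))
E
```

```text
[ 0.45109231 -0.19547599  0.22230106] [-0.28212202  0.0173809   0.56323236]
tab 142 [ 0.60632084 -0.19381223  0.18023851] [ 0.61038943 -0.1604949   0.18773146] [ 0.59963937 -0.23046419  0.17203419]
(array([[190, 340],
       [190, 360],
       [210, 340],
       [210, 360]]), array([ 78,  52, 116,  78]))
```

View pics/s6.png

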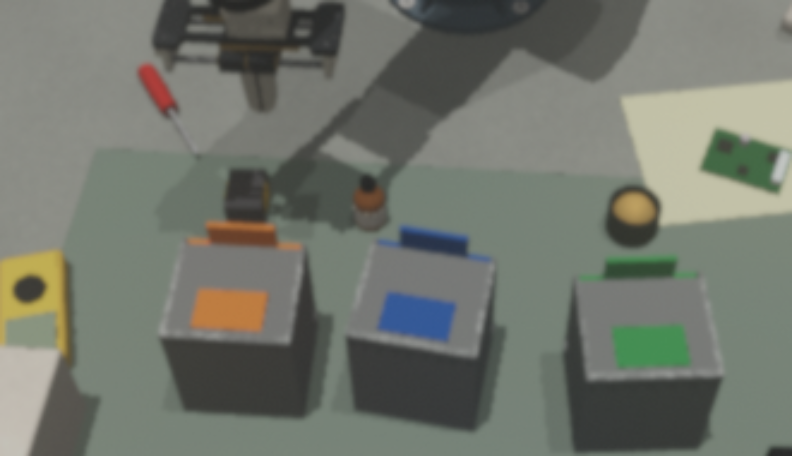

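The orange tab (240,235) is back in its original shut position, and only the spool has gone from the bench. Everything else is unmoved.

```bash
python3 -c "
from workcell import env
print(env.sign_off())"
```

```text
the job is handed in; nothing more can be done
None
```

The solder spool is in the orange bin, which is pushed shut with its tab back at its original position; the blue and green bins stayed shut, nothing else on the bench moved, and the job is handed in at about 15 s.

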